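# Stand the backup drive on end in its stand and close the stand on it

### The arm

A 6-joint arm with a two-finger parallel gripper is mounted at the origin on a cart in front of the work surface, level with it; the furniture and walls round the work are solid. World frame = base frame: x ahead of the robot, y to its left, z up, the work surface at z = 0. Lengths are in m, angles in rad, forces in N, time in s.
With the tool pointing down it reaches from about 0.35 to 1 m from the base axis. Payload 7.1 kg.
Tool frame: the origin (TCP) lies between the finger pads; the fingertips stand 22 mm ahead of it and the grasp point (between the pads) lies 3 mm ahead of it; x points along the fingers, y is the direction in which the jaws open and shut, and the axes are right-handed (so a half turn about x gives the same grasp; the last joint's range is limited). The gripper opens to 85 mm and grips with 20 to 120 N. Pads are 22 mm wide; open, the fingers measure 114 mm over their backs; the gripper's body (76 mm by 85 mm) begins 54 mm behind the grasp point. The pads swing forward as they close: fully open they stand 13 mm farther back than shut.
Start: joints at [-1.329, 0.423, 1.63, -0, 1.089, -0.019], TCP at [0.161, -0.604, 0.253] pointing down, gripper open.
Joint ranges: [-3, 3], [-0.9, 2.11], [0.09, 2.58], [-1.31, 4.45], [0.11, 2.69], [-2.54, 2.54]. Speed limits (rad/s): [2.39, 2.39, 3.01, 3.14, 3.14, 3.14].

### API

Orientations are given as a rotation vector (axis times angle).
In Python, from rig import manip gives the robot as it stands. The module is installed in compiled form; this text tells all that it offers. Calls block until the motion is done:
- manip.move_to(position, orientation): joint-space move of the TCP to a pose.
- manip.servo_line(position, orientation=None, rate=0.15): straight line of the TCP; orientation=None keeps the orientation; rate is the mean speed in m/s.
- manip.set_joints(angles): joint-space move.
- manip.command_gripper(opening, f_grip=None): finger opening in m; f_grip is the grip in N (None keeps the last); returns when the fingers have stopped.
- manip.hold(seconds).
- manip.solve_ik(position, orientation): joint angles nearest the present ones, or None.
- manip.camera(name): name is "scene" or "top" or "wrist"; returns a dict with "image" (420x560x3 uint8, red, green, blue), "fx", "fy", "cx", "cy" (pixels), "k1" (the pictures are not rectified: a ray, as slopes to the right and down, at radius r is drawn at 1 + k1 r^2 times it, then the intrinsics apply), "cam_to_world" (4x4, takes a point from camera to world coordinates); the wrist camera has in their place "mount" (4x4, takes a point from camera to tool coordinates, whose origin is the TCP and whose axes are the tool frame's). Camera axes: x right, y down, z forward; pixel columns grow to the right and rows downward; lengths in m; the calibration is good to about 2 mm. A picture is of the moment at which its call begins: read the wrist's pose just before it. There is no depth.
A pose or a line that the arm cannot do raises manip.IKError and nothing moves.
- manip.sign_off(): hands the job in, once; it reports no verdict.
Readings, each from a call of its own:
- manip.get_time(): time.
- manip.get_joint_positions(): joint angles.
- manip.get_joint_vel(): joint speeds.
- manip.get_tau(): joint torques, N m.
- manip.get_position(): TCP position.
- manip.get_ee_rot(): TCP orientation.
- manip.get_contact_force(): force on the tool from outside, world axes, zero at the start.
- manip.get_torque(): the same for the moment, N m.
- manip.get_width(): finger opening in m.
Only numpy, scipy, OpenCV 4.12 (cv2) and the standard library are available. Lean on these libraries where they do the work, as an engineer would, in place of code of your own. Each camera call takes 0.05 s, during which the arm holds its last target. There are 200 camera calls.

### The job

Take the flat backup drive lying on the desk and stand it upright on its black rubber foot, midway across the width of the vertical stand's base plate, between the two cheeks; keep hold of it until it rests on the plate, do not drop it. Then let go and gently slide the blue cheek home so that the drive is held snug between both cheeks, leaving the jar, the tape roll and the stapler where they are.

Things in the scene. Friction and masses are not known exactly. Their poses are not given: they have to be found in the camera images.
- drive: Slim aluminium backup drive, rigid, 150 x 62 x 28 mm, 0.2 to 0.4 kg, lying flat, its orange end roughly towards the robot. Origin: centre of the underside as it lies. x along the 150 mm from the black rubber foot end (-75 mm) to the orange top end (+75 mm); y across the 62 mm width; z through the 28 mm thickness. Upright: x points up. Either flat face may look to either cheek.
- foot (a point): centre of the drive's foot-end face (28 x 62 mm, black rubber), in the drive's frame (-75, 0, 14) mm; axes as the drive's
- top_end (a point): centre of the drive's top-end face (orange band), in the drive's frame (75, 0, 14) mm; axes as the drive's
- stand: Vertical stand fixed to the desk. Dark steel base plate 190 (x) x 110 (y) x 10 mm; origin at the centre of its underside; x points from the sliding to the fixed cheek, roughly away from the robot; plate top at z = 10 mm. Fixed aluminium cheek: inner face at x = 60 mm. Blue sliding cheek on the robot's side. Both cheeks are 10 mm thick, 84 mm wide in y, top at z = 72 mm.
- seat (a point): a point on the top of the stand's base plate, (28, 0, 10) mm in the stand's frame, near the middle between the cheeks when open; axes as the stand's
- cheek (a joint): Blue sliding cheek along the stand's x, m: 0 open, grows as it closes; its inner face is at x = joint - 4 mm in the stand's frame, so the gap is 64 mm - joint; it holds the 28 mm thick drive against the fixed cheek at 0.036. Stays where it is left; friction about 2.5 N.
- tab (a point): centre of the outer face of the thumb tab on the blue cheek, to be pushed along the stand's +x; the tab is an upright plate 8 mm thick, 40 mm wide in y, from z = 13 to 53 mm (this point at z = 35 mm), 42 mm outside the cheek's outer face, joined to it by a low strip; moves with the cheek
- jar: clear plastic jar with grey lid, 58 mm across, 98 mm high, loose bystander; origin at the centre of its underside
- tape_roll: roll of tape, 96 mm across, 48 mm high, loose bystander; origin at the centre of its underside
- stapler: stapler with blue arm, 36 x 140 x 43 mm (long along y), loose bystander; origin at the centre of its underside

How it is judged:
By the outcome, as a careful person would: the job done as asked, in the order asked, and still so for the second after the job is handed in, with the robot touching nothing.
It also fails if it takes over 56 s, if anything falls off the work surface, if the arm or the gripper's body presses on something with over 40 N, if the wrist force passes 120 N, or if a joint passes its speed limit or range.

## Working session

There is one attempt and no reset: what is moved stays moved. The work goes in short steps, each a Python script; the robot and the scene stay as the last script left them, time stands still between calls to the robot, and variables do not carry over. Pictures are saved under pics/ and viewed, about 8 in all and at most 12, crops included, and the job is handed in when it is done.

```bash
mkdir -p pics
cat > h.py <<'E'
import numpy as np, cv2
from scipy.spatial.transform import Rotation as R
from rig import manip
def save(c,n): cv2.imwrite('pics/'+n,cv2.cvtColor(c['image'],cv2.COLOR_RGB2BGR))
def c2w(c,pose=None):
    if 'cam_to_world' in c: return np.array(c['cam_to_world'])
    T=np.eye(4);T[:3,3]=pose[0];T[:3,:3]=R.from_rotvec(pose[1]).as_matrix();return T@np.array(c['mount'])
def cast(c,T,uv,z):
    K=np.array([[c['fx'],0,c['cx']],[0,c['fy'],c['cy']],[0,0,1]],float)
    p=cv2.undistortPoints(np.array(uv,float).reshape(-1,1,2),K,np.array([c['k1'],0,0,0.]))[:,0]
    d=np.c_[p,np.ones(len(p))]@T[:3,:3].T; o=T[:3,3]
    return o+d*((z-o[2])/d[:,2])[:,None]
def pose(): return np.array(manip.get_position()),np.array(manip.get_ee_rot())
E
python3 - <<'E'
from h import *
import pickle
for n in('top','scene'):
    c=manip.camera(n); save(c,n+'0.png'); pickle.dump(c,open(n+'.pkl','wb'))
    print(n,c['fx'],c['k1'],np.round(c['cam_to_world'],3).tolist())
print(manip.get_time(),pose(),manip.get_width())
E
```

```text
top 451.12300463104765 0.001226705190754858 [[-0.007, -0.989, 0.146, 0.363], [-1.0, 0.011, 0.021, -0.03], [-0.022, -0.146, -0.989, 1.398], [0.0, 0.0, 0.0, 1.0]]
scene 413.67380960952306 -0.12439495077817422 [[-0.67, -0.395, 0.629, -0.21], [-0.743, 0.345, -0.574, 0.667], [0.01, -0.852, -0.524, 0.701], [0.0, 0.0, 0.0, 1.0]]
0.1 (array([ 0.16103458, -0.60340166,  0.25262564]), array([ 2.08273585,  0.27459148, -2.08310754])) 0.08528827344115147
```

View pics/top0.png

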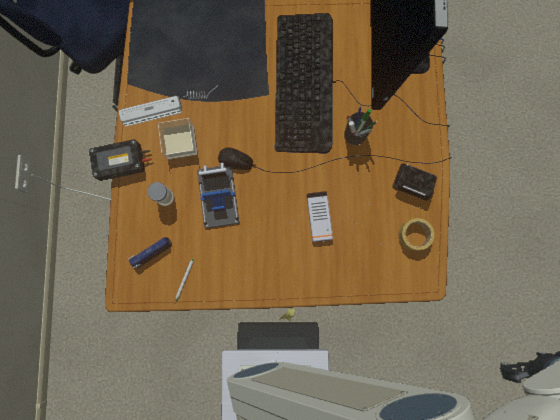

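View pics/scene0.png

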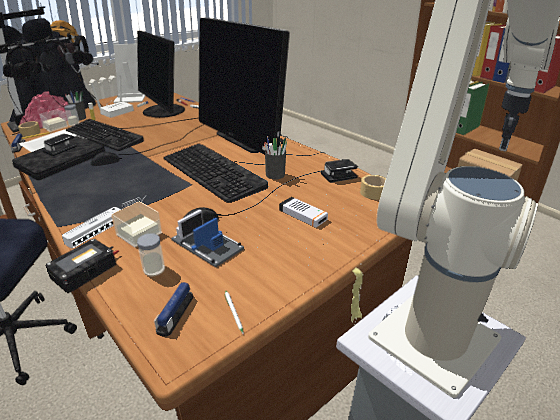

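The top view shows the drive at about (319,217), its orange end at row 240. The stand is at (218,197) with its blue cheek, the jar at (161,193), the tape at (417,235) and the stapler at (150,252).

Run:
```python
from h import *
import pickle
c=pickle.load(open('top.pkl','rb'));T=c2w(c);im=c['image']
crop=im[155:255,180:345]; cv2.imwrite('pics/crop1.png',cv2.cvtColor(cv2.resize(crop,None,fx=4.8,fy=4.8,interpolation=cv2.INTER_CUBIC),cv2.COLOR_RGB2BGR))
hsv=cv2.cvtColor(im,cv2.COLOR_RGB2HSV)
def big(m,x0,x1,y0,y1):
    k=np.zeros_like(m);k[y0:y1,x0:x1]=m[y0:y1,x0:x1]
    cs,_=cv2.findContours(k,cv2.RETR_EXTERNAL,cv2.CHAIN_APPROX_NONE)
    return max(cs,key=cv2.contourArea)
m=((hsv[...,1]<70)&(hsv[...,2]>110)).astype(np.uint8)*255
q=big(m,295,345,180,255); r=cv2.minAreaRect(q);b=cv2.boxPoints(r);print(r,b.tolist());print(cast(c,T,b,.028).round(4))
m=((hsv[...,0]>105)&(hsv[...,0]<125)&(hsv[...,1]>120)).astype(np.uint8)*255
q=big(m,190,245,160,230); r=cv2.minAreaRect(q);print(r,cast(c,T,[r[0]],.06))
```

```text
((319.2052307128906, 215.53932189941406), (38.65788650512695, 20.74970245361328), 82.40535736083984) [[306.3667907714844, 197.75111389160156], [326.9344787597656, 195.0087432861328], [332.0436706542969, 233.32752990722656], [311.4759826660156, 236.0699005126953]]
[[ 0.6081 -0.1019  0.028 ]
 [ 0.616  -0.1653  0.028 ]
 [ 0.4974 -0.1779  0.028 ]
 [ 0.4897 -0.1153  0.028 ]]
((214.99996948242188, 192.5), (2.6870057582855225, 26.4457950592041), 81.8698959350586) [[0.62169702 0.17564696 0.06      ]]
```

View pics/crop1.png

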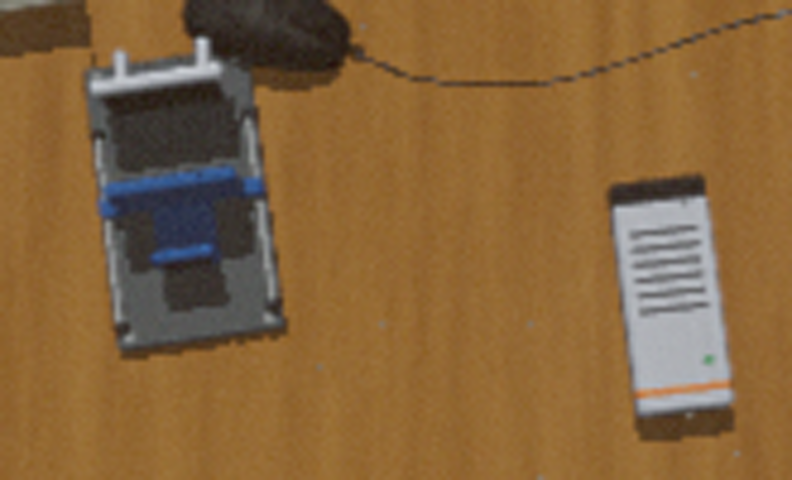

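The crop shows the drive aligned at about -7°. Its foot edge runs (610,190)-(703,180) in crop pixels and its orange end (637,412)-(730,403). The plate's robot-side corners are (120,352) and (285,325). Next I check the mount and the IK options, then take a close wrist look.

```bash
cat >> h.py <<'E'
def ori(x,y):  # tool x dir, approx y dir
    x=np.array(x,float);x/=np.linalg.norm(x);y=np.array(y,float);y-=x*(x@y);y/=np.linalg.norm(y)
    return R.from_matrix(np.c_[x,y,np.cross(x,y)]).as_rotvec()
E
python3 - <<'E'
from h import *
import pickle
c=pickle.load(open('top.pkl','rb'));T=c2w(c)
px=np.array([[120,350],[285,325],[610,187],[703,180],[637,412],[730,403]])/4.8+[180,155]
P=cast(c,T,px,.010);P[2:]=cast(c,T,px[2:],.028);print(P.round(4))
print(np.round(manip.camera('wrist')['mount'],3)); print(R.from_rotvec(pose()[1]).as_matrix().round(2))
u=np.array([.993,.113,0]); n=np.array([-.113,.993,0]); z=np.array([0,0,1.])
for a in (0,20,30,45):
    a=np.radians(a); d1=-z*np.cos(a)+u*np.sin(a); d2=u*np.cos(a)-z*np.sin(a)
    for s in(1,-1):
        print(np.degrees(a),s,[None if q is None else np.round(q,2) for q in (manip.solve_ik([.53,-.14,.03],ori(d1,s*n)),manip.solve_ik([.65,.17,.12],ori(d2,-s*n)),manip.solve_ik([.65,.17,.12],ori(d2,s*n)))])
for a in (30,45):
    a=np.radians(a); d1=-z*np.sin(a)+u*np.cos(a); d2=-u*np.sin(a)-z*np.cos(a)
    print('A',a,[manip.solve_ik([.53,-.14,.03],ori(d1,n)),manip.solve_ik([.65,.17,.12],ori(d2,n))])
E
```

```text
[[ 0.5198  0.2132  0.01  ]
 [ 0.535   0.1063  0.01  ]
 [ 0.62   -0.1043  0.028 ]
 [ 0.6239 -0.164   0.028 ]
 [ 0.4751 -0.1187  0.028 ]
 [ 0.4803 -0.1776  0.028 ]]
[[ 0.001 -0.3    0.954 -0.12 ]
 [ 1.    -0.001 -0.001  0.   ]
 [ 0.001  0.954  0.3   -0.077]
 [ 0.     0.     0.     1.   ]]
[[-0.    0.26 -0.97]
 [ 0.   -0.97 -0.26]
 [-1.   -0.   -0.  ]]
0.0 1 [array([-0.28,  0.66,  1.9 , -0.  ,  0.58, -1.96]), array([ 0.33,  1.03,  2.13,  3.35,  1.58, -1.57]), array([0.33, 1.03, 2.13, 3.35, 1.58, 1.57])]
0.0 -1 [array([-0.28,  0.66,  1.9 ,  0.  ,  0.58,  1.18]), array([0.33, 1.03, 2.13, 3.35, 1.58, 1.57]), array([ 0.33,  1.03,  2.13,  3.35,  1.58, -1.57])]
20.0 1 [None, array([ 0.32,  0.8 ,  2.16,  3.36,  1.04, -1.61]), array([0.32, 0.8 , 2.16, 3.36, 1.04, 1.53])]
20.0 -1 [array([-0.36,  0.63,  2.09,  0.97,  0.19,  0.16]), array([0.32, 0.8 , 2.16, 3.36, 1.04, 1.53]), array([ 0.32,  0.8 ,  2.16,  3.36,  1.04, -1.61])]
29.999999999999996 1 [array([-0.41,  0.66,  2.17,  2.1 ,  0.29,  2.13]), array([ 0.31,  0.69,  2.14,  3.39,  0.75, -1.66]), array([0.31, 0.69, 2.14, 3.39, 0.75, 1.48])]
29.9
[... 196 characters left out ...]
2.26,  2.47,  0.69,  1.68]), array([ 0.29,  0.59,  2.05,  3.57,  0.3 , -1.85]), array([0.29, 0.59, 2.05, 3.57, 0.3 , 1.29])]
45.0 -1 [array([-0.48,  0.77,  2.26,  2.47,  0.69, -1.47]), array([0.29, 0.59, 2.05, 3.57, 0.3 , 1.29]), array([ 0.29,  0.59,  2.05,  3.57,  0.3 , -1.85])]
A 0.5235987755982988 [array([-0.55890585,  0.93683047,  2.29129809,  2.49760039,  1.11542743,
        1.5108333 ]), array([ 0.21667278,  0.87274893,  1.22978884,  0.05159279,  1.56009839,
       -1.48174039])]
A 0.7853981633974483 [array([-0.48432642,  0.76653326,  2.25608891,  2.46595112,  0.68932587,
        1.67599628]), array([ 0.20979967,  1.00651374,  1.05331958,  0.07119559,  1.8638284 ,
       -1.48184391])]
```

Run:
```python
from h import *
import pickle
u=np.array([.993,.113,0]); n=np.array([-.113,.993,0]); z=np.array([0,0,1.])
manip.move_to([.48,.02,.38],ori(-z,n))
p=pose(); c=manip.camera('wrist'); save(c,'w1.png'); pickle.dump((c,p),open('w1.pkl','wb'))
print(manip.get_time(),p[0],manip.get_joint_positions())
```

```text
2.725 [0.48009985 0.01948585 0.37985618] [ 1.57830659e-02  6.94227358e-02  1.79675536e+00 -1.18292365e-04
  1.27567526e+00 -1.66705759e+00]
```

View pics/w1.png

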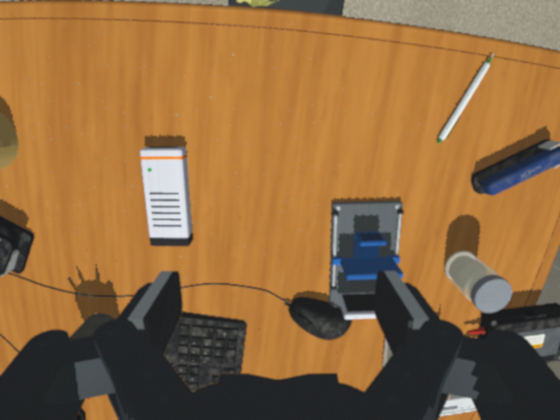

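The wrist view shows the drive's corners near (141,149), (185,148), (191,240) and (150,245). The stand's robot-side plate corners are near (335,204) and (399,201). I zoom in for exact corners.

Run:
```python
from h import *
import pickle
c,p=pickle.load(open('w1.pkl','rb'));im=c['image']
a=im[190:330,320:412];b=im[140:260,125:205]
f=lambda q:cv2.resize(q,None,fx=4.2,fy=4.2,interpolation=cv2.INTER_CUBIC)
a,b=f(a),f(b); b=np.vstack([b,np.zeros((a.shape[0]-b.shape[0],b.shape[1],3),np.uint8)])
o=np.hstack([a,b]);print(a.shape,o.shape);cv2.imwrite('pics/crop2.png',o[...,::-1])
T=c2w(c,p)
d=cast(c,T,[[141,149],[185,148],[191,240],[150,245]],.028);print(d.round(4)); print(cast(c,T,[[335,204],[399,201]],.01).round(4))
```

```text
(588, 386, 3) (588, 722, 3)
[[ 0.4817 -0.1746  0.028 ]
 [ 0.4739 -0.1119  0.028 ]
 [ 0.6122 -0.0985  0.028 ]
 [ 0.6279 -0.1619  0.028 ]]
[[0.5364 0.1136 0.01  ]
 [0.5207 0.2109 0.01  ]]
```

View pics/crop2.png

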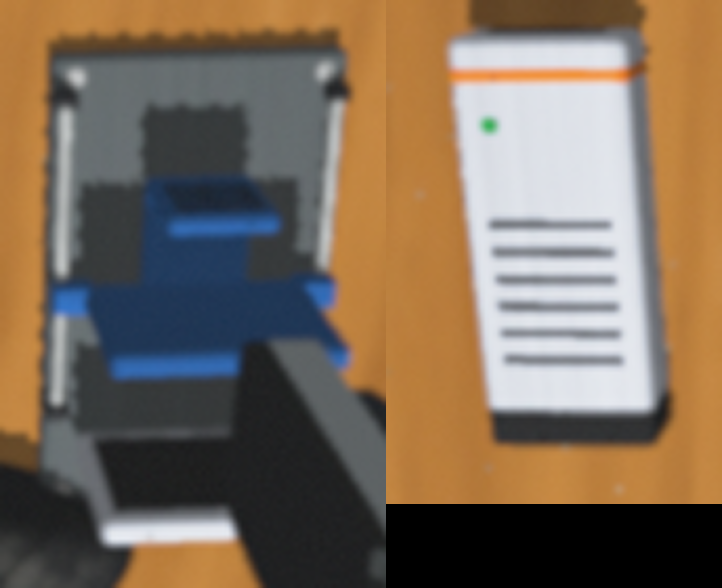

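Run:
```python
from h import *
import pickle
c,p=pickle.load(open('w1.pkl','rb'));T=c2w(c,p)
g=lambda q,x0,dx,dy,z:cast(c,T,(np.array(q,float)-[x0,0])/4.2+[dx,dy],z)
D=g([[449,40],[628,38],[655,440],[494,443]],386,125,140,.028)
print(D.round(4),D.mean(0),[np.linalg.norm(D[i]-D[i-1]).round(4) for i in range(4)])
S=g([[50,58],[342,48],[40,470]],0,320,190,.01);print(S.round(4),np.linalg.norm(S[1]-S[0]))
B=g([[112,378],[348,362],[100,525],[235,516]],0,320,190,.072);print(B.round(4),np.linalg.norm(B[1]-B[0]))
E=g([[168,237],[280,232]],0,320,190,.053);print('tab inner',E)
for nm,v in(('dlen',(D[2]+D[3]-D[0]-D[1])/2),('plate',S[1]-S[0]),('pl-left',S[2]-S[0]),('chk',B[1]-B[0]),('fix',B[3]-B[2])): print(nm,np.degrees(np.arctan2(v[1],v[0])))
```

```text
[[ 0.4825 -0.176   0.028 ]
 [ 0.4757 -0.1152  0.028 ]
 [ 0.6204 -0.1013  0.028 ]
 [ 0.6286 -0.1607  0.028 ]] [ 0.55180129 -0.1383125   0.028     ] [np.float64(0.1468), np.float64(0.0612), np.float64(0.1453), np.float64(0.06)]
[[0.5367 0.1089 0.01  ]
 [0.5209 0.2148 0.01  ]
 [0.7071 0.1328 0.01  ]] 0.10712704888935655
[[0.6302 0.1361 0.072 ]
 [0.6159 0.2166 0.072 ]
 [0.6891 0.1425 0.072 ]
 [0.6807 0.1902 0.072 ]] 0.08175786459036544
tab inner [[0.58407245 0.15131584 0.053     ]
 [0.57807937 0.18999806 0.053     ]]
dlen 5.735551700404225
plate 98.4412428518392
pl-left 7.977011109311505
chk 100.08209533797435
fix 99.99860199559643
```

```bash
cat >> h.py <<'E'
Z=np.array([0,0,1.])
def uv(deg): a=np.radians(deg); return np.array([np.cos(a),np.sin(a),0]),np.array([-np.sin(a),np.cos(a),0])
ud,nd=uv(6.2); us,ns=uv(8.7)
Dc=np.array([.5505,-.1395,0]); Sc=np.array([.622,.1755,0]); A=np.radians(35)
d1=-Z*np.cos(A)+ud*np.sin(A); o1=ori(d1,-nd)
G=Dc-.025*ud+.025*Z; P1=G-.003*d1
Tp=np.eye(4);Tp[:3,:3]=np.c_[-ud,-nd,Z];Tp[:3,3]=Dc
def mat(p,o): T=np.eye(4);T[:3,:3]=R.from_rotvec(o).as_matrix();T[:3,3]=p;return T
def place(x=.030,y=0,h=0,T_tool=None): # tool pose for foot centre at stand (x,y), h above plate
    Tq=np.eye(4);Tq[:3,:3]=np.c_[Z,ns,-us]
    foot=Sc+x*us+y*ns+(.010+h)*Z; Tq[:3,3]=foot-Tq[:3,:3]@[-.075,0,.014]
    M=Tq@np.linalg.inv(Tp)@(mat(P1,o1) if T_tool is None else T_tool)
    return M[:3,3],R.from_matrix(M[:3,:3]).as_rotvec()
E
python3 - <<'E'
from h import *
print(P1,manip.solve_ik(P1+.1*Z,o1),place(),manip.solve_ik(*place(h=.12)))
manip.move_to(P1+.10*Z,o1)
print(manip.get_time(),manip.get_joint_positions())
manip.servo_line(P1+.02*Z,rate=.1)
f0=np.array(manip.get_contact_force())
for h in (.012,.006,.003,0):
    manip.servo_line(P1+h*Z,rate=.04); f=np.array(manip.get_contact_force())-f0; print(h,f.round(1))
    if abs(f[2])>4: break
print(manip.get_time(),pose(),manip.solve_ik(*place(h=.12)))
p=pose();c=manip.camera('wrist');save(c,'w2.png')
E
```

```text
[ 0.52393556 -0.14238582  0.02745746] [-0.4424095   0.44242421  2.21526111  1.74099463  0.30941752 -0.64449394] (array([0.6383522 , 0.17800224, 0.11172073]), array([-0.04637688,  0.60967631,  0.14708866])) [0.3074291  0.39769818 2.12446359 3.51300294 0.35730376 1.31064619]
4.2583 [-0.4421617   0.44202611  2.21419711  1.74016389  0.31015947 -0.64495062]
0.012 [-0.   0.4  0.1]
0.006 [-0.3  1.  -0.6]
0.003 [ 1.2  0.  -1.1]
0 [-0.2 -0.1 -0.4]
6.3583 (array([ 0.52384123, -0.14234756,  0.02725163]), array([ 2.73910433,  0.14845868, -1.42640928])) [0.3074291  0.39769818 2.12446359 3.51300294 0.35730376 1.31064619]
```

View pics/w2.png

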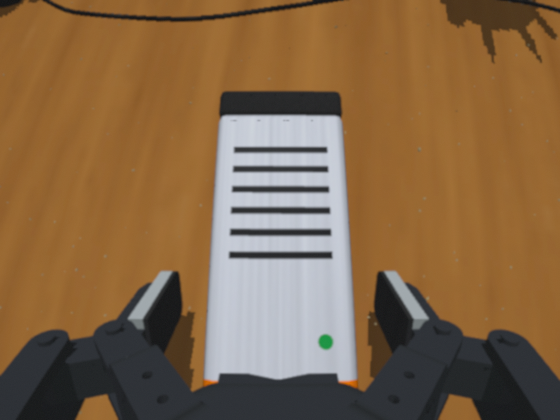

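The drive sits centred and aligned between the open pads, with its foot edge at row 93 and its orange end behind the gripper. Now I grip, lift and carry it above the stand.

Run:
```python
from h import *
manip.command_gripper(.070,30); print(manip.get_contact_force())
manip.command_gripper(.05,80); print('w',manip.get_width(),manip.get_contact_force(),pose()[0],manip.get_time())
manip.servo_line(P1+.20*Z,rate=.12)
print('lift',manip.get_width(),np.round(manip.get_contact_force(),2),manip.get_joint_positions())
q=manip.solve_ik(*place(h=.12)); print(q)
manip.move_to(*place(h=.12)); manip.hold(.2)
print(manip.get_time(),manip.get_width(),np.round(manip.get_contact_force(),2))
p=pose()
c=manip.camera('scene');save(c,'s3.png')
x=c['image'][170:310,110:330]; 
w=manip.camera('wrist');save(w,'w3.png')
x=cv2.resize(x,None,fx=3,fy=3,interpolation=cv2.INTER_CUBIC); cv2.imwrite('pics/s3c.png',x[...,::-1])
```

```text
[-0.24677677  0.14489456 -0.24792997]
w 0.05990130044461896 [-4.36317442 -1.03298689  6.89922049] [ 0.52383187 -0.14246923  0.02796371] 6.975
lift 0.06063489959411036 [-0.57  0.05 -3.73] [-0.44234722  0.2190407   2.16830097  0.96999554  0.37243144  0.16825474]
[0.3074291  0.39769818 2.12446359 3.51300294 0.35730376 1.31064619]
11.1667 0.06028764825838843 [-0.15 -0.15 -3.9 ]
```

View pics/s3c.png

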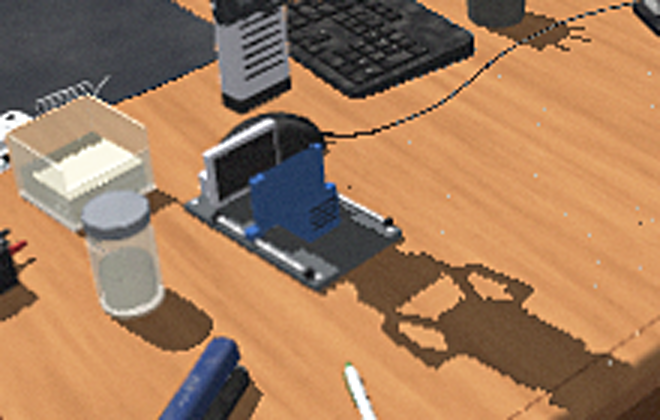

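View pics/w3.png

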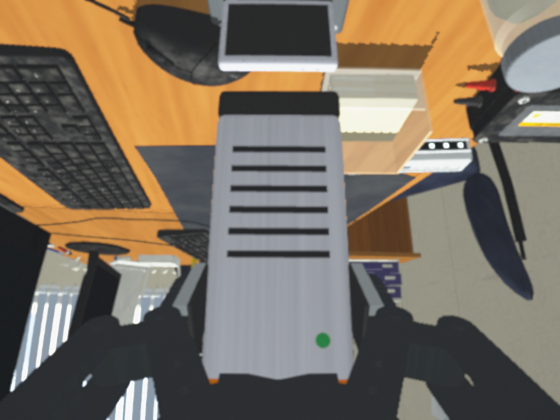

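The drive hangs foot-down with the orange end up. It has not slipped, because its position in the wrist image is unchanged (foot row 93, columns 219-340). The fixed cheek's top edge lies near (219,70)-(337,68). I check the stand's centre and yaw from this view.

Run:
```python
from h import *
p=pose();c=manip.camera('wrist');T=c2w(c,p)
im=cv2.resize(c['image'][0:130,190:370],None,fx=4.2,fy=4.2,interpolation=cv2.INTER_CUBIC);cv2.imwrite('pics/c4.png',im[...,::-1])
e=cast(c,T,[[219,70],[337,68]],.072); print(e.round(4),np.linalg.norm(e[1]-e[0]))
for q in e-Sc: print('stand x,y',q@us,q@ns)
# drive foot corners lateral: foot thickness-near edge (22.. ) row 93
print(manip.get_time(), p[0]-place(h=.12)[0])
```

```text
[[0.6948 0.1441 0.072 ]
 [0.6803 0.2262 0.072 ]] 0.08340250536765095
stand x,y 0.06716216684574948 -0.04208131064810109
stand x,y 0.0652790095333241 0.041299931967595786
11.3167 [ 5.45065125e-05 -2.35269370e-04  7.43238816e-05]
```

View pics/c4.png

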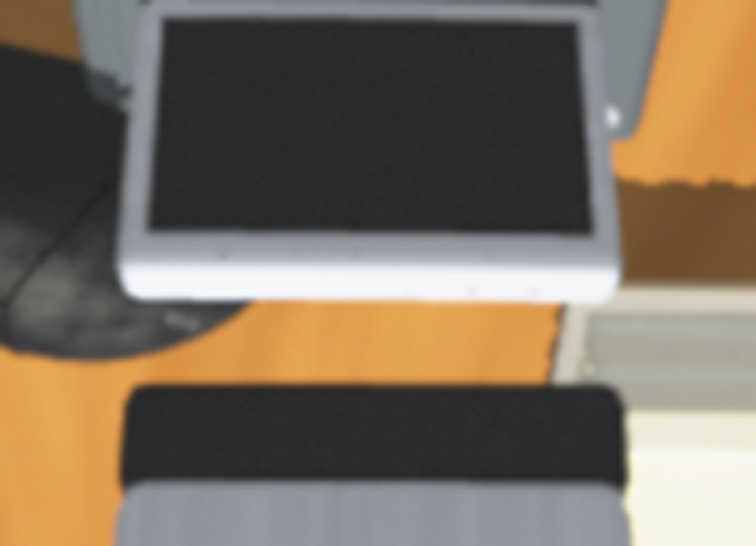

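The centre matches to 0.5 mm laterally and the yaw to about 1°, and the cheek position along x to about 4 mm, inside the ±18 mm clearance. Descending with a force guard.

Run:
```python
from h import *
manip.servo_line(*place(x=.029,h=.012),rate=.08); manip.hold(.2)
f0=np.array(manip.get_contact_force()); print(f0.round(2),manip.get_time())
h=.012
while h>-.006:
    h-=.0012; manip.servo_line(*place(x=.029,h=h),rate=.015)
    f=np.array(manip.get_contact_force())-f0; 
    if f[2]>3.5 or abs(f[:2]).max()>4: break
manip.hold(.2)
print(h,f.round(1),(np.array(manip.get_contact_force())-f0).round(1),np.round(manip.get_torque(),2),manip.get_time())
save(manip.camera('scene'),'s5.png'); c=cv2.imread('pics/s5.png')[170:310,110:330]
cv2.imwrite('pics/s5c.png',cv2.resize(c,None,fx=3,fy=3,interpolation=cv2.INTER_CUBIC))
```

```text
[-0.05 -0.59 -2.44] 13.0167
0.001200000000000003 [-4.1 -0.2 10.5] [-4.6 -0.2 10. ] [-0.21 -0.17 -0.06] 15.4667
```

View pics/s5c.png

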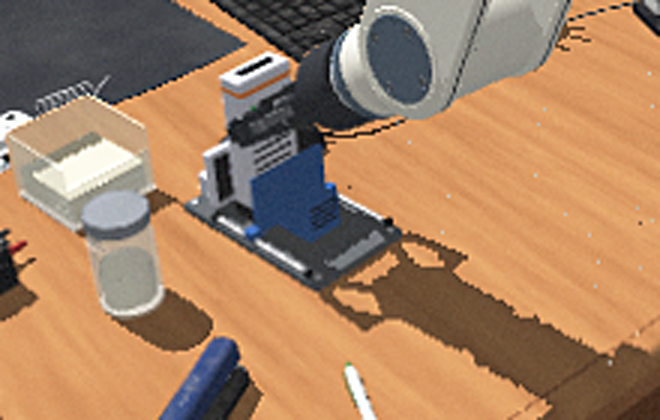

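The drive stands upright between the cheeks. It touched the plate at the expected height with a clear rise in force. Now I ease off, release and back away along the tool axis.

Run:
```python
from h import *
p,o=place(x=.029,h=.0019); manip.servo_line(p,o,rate=.015); manip.hold(.2)
print(np.round(manip.get_contact_force(),1))
manip.command_gripper(.060,20); manip.command_gripper(.085)
print(np.round(manip.get_contact_force(),1),manip.get_width())
d=R.from_rotvec(o).as_matrix()[:,0]; print(d)
manip.servo_line(p-.13*d,rate=.12); print(manip.get_time(),manip.get_joint_positions(),np.round(manip.get_contact_force(),1))
manip.command_gripper(0.0)
# plan push poses: tool 30 deg forward-down
a=np.radians(60); dd=us*np.cos(a)-Z*np.sin(a)
for s in(1,-1):
  for x in(-.11,-.05): print(s,manip.solve_ik(Sc+x*us+.05*Z,ori(dd,s*ns)))
c=manip.camera('wrist'); save(c,'w6.png'); print(manip.get_time(),pose())
```

```text
[-2.6 -0.2  6.8]
[-0.5 -0.5  0. ] 0.08490591706297211
[ 0.80972679  0.12390561 -0.57357644]
17.7917 [0.35768355 0.41462589 2.35307398 3.44370911 0.59769874 1.43781948] [0.3 0.2 0.1]
1 [0.32197162 0.60332925 2.21576415 3.555135   0.21224838 1.31323139]
1 [0.29982779 0.63310559 2.09156463 3.76987672 0.12576107 1.07466957]
-1 [ 0.32197162  0.60332925  2.21576415  3.555135    0.21224838 -1.82836127]
-1 [ 0.29982779  0.63310559  2.09156463  3.76987672  0.12576107 -2.06692308]
18.6083 (array([0.53209537, 0.16174641, 0.18822429]), array([-0.0463862 ,  0.60959444,  0.14711216]))
```

View pics/w6.png

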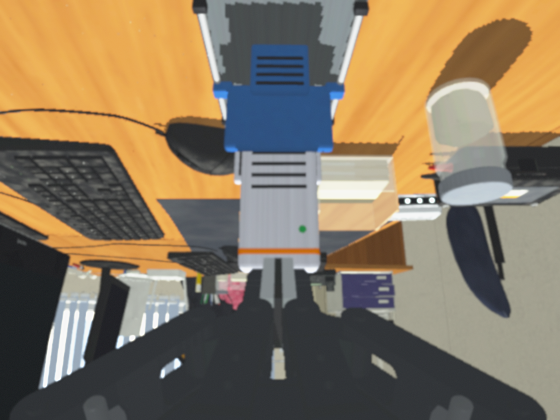

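The drive stands free with its orange end up, behind the blue cheek at (280,120). The tab is at (280,68), near the image centre column. Now I push the tab at low height with the closed fingertips, force-guarded.

Run:
```python
from h import *
o=pose()[1]; d=R.from_rotvec(o).as_matrix()[:,0]
t=lambda x,z: Sc+x*us+z*Z-.022*d
manip.servo_line(t(-.105,.12),o,rate=.15); manip.servo_line(t(-.105,.027),rate=.1)
manip.hold(.1); f0=np.array(manip.get_contact_force()); print(f0.round(1),manip.get_time(),manip.get_joint_positions().round(2) if hasattr(manip.get_joint_positions(),'round') else '')
manip.servo_line(t(-.078,.027),rate=.06)
x=-.078; log=[]
while x<-.010:
    st=.0025 if x<-.035 else .001
    x+=st; manip.servo_line(t(x,.027),rate=.025)
    f=np.array(manip.get_contact_force())-f0; log.append((round(x*1e3,1),round(float(-f@us),1)))
    if -f@us>8 or abs(f[2])>12: break
print(log,f.round(1),manip.get_time())
manip.hold(.2);save(manip.camera('wrist'),'w7.png');print((np.array(manip.get_contact_force())-f0).round(1))
save(manip.camera('scene'),'s7.png')
a=cv2.imread('pics/s7.png')[170:310,110:330];b=cv2.imread('pics/w7.png')
cv2.imwrite('pics/c7.png',np.hstack([cv2.resize(a,(440,300)),cv2.resize(b,(360,300))]))
```

```text
[ 0.1  0.4 -0.4] 20.3667 [0.38 0.88 2.38 3.35 1.07 1.6 ]
[(-75.5, 0.1), (-73.0, 0.6), (-70.5, 0.6), (-68.0, -0.4), (-65.5, 0.8), (-63.0, 0.7), (-60.5, -0.4), (-58.0, 0.0), (-55.5, -0.2), (-53.0, 0.9), (-50.5, 1.3), (-48.0, 0.9), (-45.5, 0.1), (-43.0, 1.6), (-40.5, 0.8), (-38.0, 2.9), (-35.5, 1.6), (-33.0, 3.1), (-32.0, 4.2), (-31.0, 4.5), (-30.0, 4.3), (-29.0, 3.3), (-28.0, 3.3), (-27.0, 3.8), (-26.0, 2.8), (-25.0, 3.0), (-24.0, 5.6), (-23.0, 10.4)] [-9.9 -3.5  4.2] 27.9667
[-9.4 -3.4  5. ]
```

View pics/c7.png

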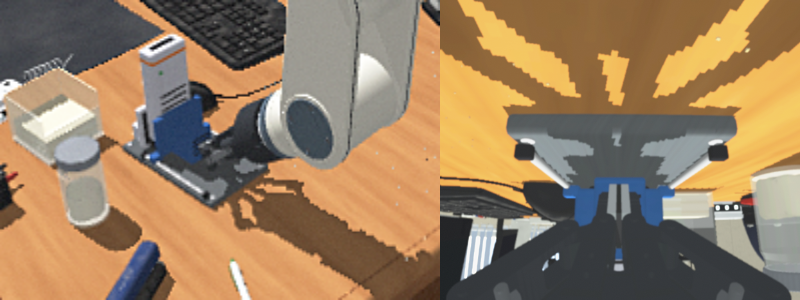

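The scene shows the cheek against the upright drive. Viewing is now used up, so after backing off I check numerically.

Run:
```python
from h import *
import pickle
o=pose()[1]; d=R.from_rotvec(o).as_matrix()[:,0]; p=pose()[0]
manip.servo_line(p-.05*us,rate=.08); manip.servo_line(p-.09*us+.12*Z,rate=.15)
manip.move_to([.40,-.25,.35],ori(-Z,ns)); manip.hold(.3)
print(manip.get_time(),np.round(manip.get_contact_force(),1))
c0=pickle.load(open('top.pkl','rb')); c=manip.camera('top'); T=c2w(c)
def blue(im):
    h=cv2.cvtColor(im,cv2.COLOR_RGB2HSV); m=(h[...,0]>105)&(h[...,0]<125)&(h[...,1]>120); k=np.zeros_like(m);k[160:230,190:245]=m[160:230,190:245];return k
for q in(c0,c):
    m=blue(q['image']); ys,xs=np.nonzero(m)
    tab=cast(q,T,[[xs.mean(),ys.max()+.5]],.053)[0]-Sc # robot-side edge of tab
    print(len(xs),xs.mean(),ys.mean(),ys.min(),ys.max(),'edge x',tab@us, 'mean x',(cast(q,T,[[xs.mean(),ys.mean()]],.05)[0]-Sc)@us)
# drive top: white/orange blob
h=cv2.cvtColor(c['image'],cv2.COLOR_RGB2HSV); m=((h[...,1]<60)&(h[...,2]>140)).astype(np.uint8); k=np.zeros_like(m);k[140:215,190:245]=m[140:215,190:245]
n,l,s,ct=cv2.connectedComponentsWithStats(k)
for i in range(1,n):
    if s[i,4]>15:
        b=s[i]; w=cast(c,T,[ct[i]],.16)[0]-Sc; print(b,ct[i],'top x,y',w@us,w@ns)
m2=((h[...,0]>5)&(h[...,0]<15)&(h[...,1]>170)&(h[...,2]>190)).astype(np.uint8);print('orange',m2[140:215,190:245].sum())
# bystanders: image change
df=np.abs(c['image'].astype(int)-c0['image'].astype(int)).max(2)
for nm,(x0,x1,y0,y1) in dict(jar=(145,178,180,212),tape=(398,436,215,255),stap=(126,174,235,270)).items(): print(nm,(df[y0:y1,x0:x1]>40).sum())
save(c,'top8.png');print(''.join('\n'+' '.join('%3d'%v for v in r) for r in c['image'][164:204:2,200:240:2,0]))
# wrist look numbers
sc=manip.camera('scene');h=cv2.cvtColor(sc['image'],cv2.COLOR_RGB2HSV);save(sc,'s8.png')
mo=(h[...,0]>3)&(h[...,0]<15)&(h[...,1]>150)&(h[...,2]>170);mo[:, :150]=0;mo[:,220:]=0;mo[:160]=0;mo[240:]=0
ys,xs=np.nonzero(mo);print(len(xs),xs.mean() if len(xs) else 0,ys.mean() if len(xs) else 0)
```

```text
33.525 [0.3 0.1 0.3]
121 216.68595041322314 196.53719008264463 190 209 edge x -0.051429696823507946 mean x -0.011361009627224061
41 216.26829268292684 185.26829268292684 180 198 edge x -0.017763123229447904 mean x 0.023500339156444013
[190 140   3  11  30] [190.9 145.4] top x,y 0.12468539346140901 0.036814661013317346
[221 163   5   8  24] [222.29166667 167.29166667] top x,y 0.046659140974804746 -0.04254736741000116
[197 165  22  11 136] [207.50735294 169.76470588] top x,y 0.04643207440370669 -0.000244557309469854
orange 0
jar 0
tape 1063
stap 0

143 146 145 149 150 147 144 145 140 141 123 181  48  38  40  43  48  48  42  45
141 140 166 174 180 177 180 182 181 128 105 175  62  51  43  37  45  46  36  42
144 176 181 176 136 131  91  96 175 148 104 181 187  98  63  54  52  52  45  43
174  71  63  48  50  50  59  73 171 157  96 158 144  94  83  82  77  87  83  81
173  74  90 119 165 168 171 167 172 156  88  64  51  83  87  84  78  90  88  83
168 173 170 162 141 126 111 103  94  91  88  86  42  67  84  85  81 152 144 141
105  95  91  92  87  87  85  88  81  80  82  84  65  55  57  86  88
[... 393 characters left out ...]
 45  50  72 149 143
 66  44  46  44  47  41  47  45  42  45  44  46  55  54  53  52 136  85 150 144
 63  51  46  58  55  46  48  45  42  46  44  43  50  58  53  54 100  97 149 144
 92  58  51  51  55  51  43  47  40  47  39  40  58  50  51  57  91 103 145 144
111  99  77  55  51  52  42  44  50  43  42  42  51  51  50  59  87  98 144 145
124 102  84  54  56  54  41  51  46  50  39  44  48  54  55  52  86 102 138 144
124 109  82  54  59  46  43  37  40  43  34  40  47  57  57  53  79 139 137 147
145 137  83  58  50  59  35  39  45  47  37  44  47  54  53  86  84 143  80 149
147 137  83  64  74  59  47  40  53  54  48  56  52  55  53  80  86 141  84 148
48 182.79166666666666 199.14583333333334
```

The cheek moved about 34–35 mm by a 3 mm/px image, with a clear force stop. The drive's top centre is at stand (46, 0) mm, as expected for home. The tape region differs, probably because the arm or its shadow covers it, so I check that with the arm elsewhere before signing off.

Run:
```python
from h import *
import pickle
manip.move_to([.38,.05,.40],ori(-Z,ns)); manip.hold(.2)
c0=pickle.load(open('top.pkl','rb')); c=manip.camera('top');T=c2w(c)
def tape(im):
    h=cv2.cvtColor(im,cv2.COLOR_RGB2HSV)[210:262,390:445]; m=((h[...,0]>18)&(h[...,0]<32)&(h[...,2]>110)).astype(np.uint8)
    cs,_=cv2.findContours(m,cv2.RETR_EXTERNAL,cv2.CHAIN_APPROX_NONE); q=max(cs,key=cv2.contourArea); return cv2.minEnclosingCircle(q)
print(tape(c0['image']),tape(c['image']))
df=np.abs(c['image'].astype(int)-c0['image'].astype(int)).max(2)
print((df[215:255,398:436]>40).sum(),(df[180:212,145:178]>40).sum(),(df[235:270,126:174]>40).sum())
# wrist camera: blue & drive check from robot side
p=pose();w=manip.camera('wrist');save(w,'w9.png');Tw=c2w(w,p)
h=cv2.cvtColor(w['image'],cv2.COLOR_RGB2HSV);m=((h[...,0]>105)&(h[...,0]<125)&(h[...,1]>120)).astype(np.uint8)
cs,_=cv2.findContours(m,cv2.RETR_EXTERNAL,cv2.CHAIN_APPROX_NONE)
for q in cs:
    if cv2.contourArea(q)>60:
        r=cv2.minAreaRect(q); b=cast(w,Tw,cv2.boxPoints(r),.072)-Sc; print(np.round(r[0]),np.round(r[1]),'x',(b@us).round(4),'y',(b@ns).round(4))
print(manip.get_time())
```

```text
((26.33098602294922, 23.957746505737305), 17.77724266052246) ((26.27918815612793, 24.076141357421875), 17.753557205200195)
0 0 0
[330. 307.] [18. 25.] x [-0.054  -0.0536 -0.0209 -0.0214] y [-0.0268  0.0117  0.0138 -0.0256]
[476. 234.] [15. 81.] x [-0.1447 -0.1931 -0.1715 -0.1222] y [0.1428 0.2505 0.2646 0.1552]
35.0917
```

The tape, jar and stapler are unmoved (zero changed pixels). The robot is clear, so I hand in.

```bash
python3 -c "
from rig import manip
print(manip.sign_off(), manip.get_time())"
```

```text
the job is handed in; nothing more can be done
the job is handed in; nothing more can be done
```

The drive is standing on its rubber foot between the two cheeks, with the blue cheek pushed up against it. I signed off at about 35 s with the arm clear of everything.

I gripped the drive across its width, turned it upright and lowered it until the plate took its weight. It pressed with about 10 N, and I eased that to about 7 N before letting go. I then pushed the blue cheek's tab with the closed fingertips. The force stayed around 3–4 N while the cheek slid, and I stopped when it jumped to about 10 N.

- **Drive:** its top centre sits at about (46, 0) mm in the stand's frame. That matches being upright, centred across the width and against the fixed cheek.
- **Bystanders:** the jar, tape roll and stapler showed no changed pixels in the last overhead picture. An earlier check flagged the tape roll, but the difference was gone once the arm had moved.
- **Cheek travel:** I measured 34–35 mm against the nominal 36 mm. A pixel is about 3 mm there, so the picture alone cannot confirm the last millimetre. I judged it home from the force jump.
- **Small disagreement:** the stand's position along its x-axis differed by about 4 mm between views, well inside the 18 mm clearance on each side.
- **Last view:** the final wrist picture added nothing about the cheek.

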